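# Close the filter bay of a lab vacuum unit and lock its quarter-turn cam

## Robot

A 6-joint arm with a two-finger parallel gripper is mounted at the origin on the work surface. World frame = base frame: x ahead of the robot, y to its left, z up, the work surface at z = 0. Lengths are in m, angles in rad, forces in N, time in s.
With the tool pointing down it reaches from about 0.3 to 0.75 m from the base axis. Payload 8.5 kg.
Tool frame: the origin (TCP) lies midway between the tips of the shut fingers; the grasp point (between the pads) lies pinch_z behind it (pinch_z is the distance from the TCP to the grasp point, in m); z points along the fingers, y is the line along which they close (so a half turn about z gives the same grasp; the last joint's range is limited). The gripper opens to 88 mm and grips with 3 to 60 N. Pads are 18 mm wide; open, the fingers measure 123 mm over their backs; the gripper's body (75 mm by 187 mm) begins 45 mm behind the grasp point.
Start: joints at [-1.49, 0.381, 1.297, -0, 1.464, -0.215], TCP at [0.16, -0.526, 0.239] pointing down, gripper open.
Joint ranges: [-3.11, 3.11], [-0.89, 2.33], [0.22, 2.48], [-1.42, 4.56], [0.17, 2.85], [-2.88, 2.88]. Speed limits (rad/s): [2.39, 2.39, 3.14, 3.14, 3.14, 3.14].

## Interface

Orientations are given as a rotation vector (axis times angle).
In Python, from plant import * gives the robot as it stands.
- The arm moves only by the tool step_arm, never from a script. Its argument "increments" is a list of rows, each a list of 7 numbers: the shift along the tool's x, y, z in m, then the turn, a rotation vector about the tool's x, y, z in degrees, then the finger opening in m, from 0 to 0.0881. In form: [[tx, ty, tz, ax, ay, az, claw], ...]. A call has 1 to 5 rows; each row is the pose to reach, as a shift and turn from the pose commanded when the call began, along the tool's axes at that moment; what a row does not reach only later rows make up. A row lasts 1/10 s, in which the tool goes at most 50 mm and 8.59 degrees, less where a joint would pass 70% of its speed; a pose out of reach is approached as far as the arm can. A call with a gripper value outside its range is refused whole. The fingers move at their own pace and stop on an object; "squeeze" is the grip in N (left out, the last holds). Time passes only in rows, so rows that repeat a pose let the fingers close. It gives the time, the measured TCP pose, the force and the opening at its end, in the units of the state.
- state(): the state, without advancing time (a new reading comes with each control period).
- snapshot(name): name is "side" or "top"; returns a dict with "frame" (480x640x3 uint8, red, green, blue), "camera_matrix" (3x3 intrinsics, pixels), "rvec" (rotation vector, rad) and "tvec" (3), from world to camera coordinates, as OpenCV has them. Camera axes: x right, y down, z forward; pixel columns grow to the right and rows downward; lengths in m; the calibration is good to about 2 mm. A picture is of the moment at which its call begins. There is no depth.
- job_done(): hands the job in, once; it reports no verdict.
The state is a dict: "t": time; "qpos": joint angles; "qd": joint speeds; "joint_torque": joint torques, N m; "eef_pos": TCP position; "tool_rot": TCP orientation; "wrist_force": force on the tool from outside, world axes, zero at the start; "torque": the same for the moment, N m; "grip_width": finger opening in m.
Only numpy, scipy, OpenCV 4.12 (cv2) and the standard library are available. Lean on these libraries where they do the work, as an engineer would, in place of code of your own. Each camera call takes 0.05 s, during which the arm holds its last target. There are 200 camera calls.

## Task

Push the raised access panel of the bench vacuum unit fully shut, then, with the tips of the closed fingers set in the slot of its cam fastener, turn the cam clockwise (seen from above) to its stop so that the panel locks, and come clear. Only push with the fingers: do not grip or lift anything, do not lift the panel further, and leave the jars, vial, bottle, beaker, tip box and tube rack where they stand.

Things in the scene. Friction and masses are not known exactly. Their poses are not given: they have to be found in the camera images.
- unit: grey-white bench vacuum unit, fixed; 330 mm (its x) by 400 mm (its y, -170 to +230) by 120 mm tall to its flat top deck. Origin on the bench below the middle of the filter bay; x points to the hinge side (away from the robot at yaw 0), y left, z up. A green dot on its front lip and a red dot on its right deck show where the cam's yellow end points when locked and when open.
- panel (a joint): angle (rad) of the blue-grey access panel, 230 deep x 240 wide x 6 mm: 0 is fully shut, flush with the deck, at its stop; grows as the front edge rises. Hinge line at unit x = +105 mm, height 120 mm, along unit y; front edge at unit x = -125 mm when shut. The stiff hinge stays where it is left; 2 to 5 N down near the front edge moves it.
- panel_corner (a point): point on the panel's top face near its front right corner, clear of the cam: 195 mm from the hinge line towards the front, 90 mm right of the middle (unit x = -90, y = -90 mm, height 120 mm when shut). A good place to press.
- cam_axis (a point): centre of the cam fastener, on its axis at the slot's floor, 4 mm above the panel (unit x = -45 mm, y = 0, height 124 mm when shut). Steel disc 110 mm across with two dark half-moon cheeks; between them a straight open-ended finger slot, 40 mm wide, 16 mm deep, across the whole disc. Cheek tops 20 mm above the panel. Frame turns with the cam: y along the slot.
- cam_pointer (a point): yellow-striped end of the slot: on the slot's floor and centre line, 35 mm from the cam's axis (the -y side of the cam_axis frame). Fingertips set in the slot here and swung round the axis turn the cam.
- cam (a joint): turn (rad) of the cam: 0 open, slot along unit y, yellow end to the right (unit -y, red dot); grows CLOCKWISE from above to pi/2, the locked stop, yellow end to the front (unit -x, green dot). Starts at 0 to 0.3, stays where it is left, takes 0.08 N m. A tongue below the yellow end goes under the front lip: it locks only with the panel fully shut.
- small_jar: small white screw-top jar with a red label, 38 mm across, 55 mm tall, standing loose on the unit's left deck beside the panel; origin at the centre of its underside, z up
- amber_vial: small amber vial, 28 mm across, 50 mm tall, standing loose on the unit's back deck behind the hinge; origin at the centre of its underside, z up
- amber_bottle: amber bottle, 68 mm across, 160 mm tall, loose on the bench; origin at the centre of its underside, z up
- white_jar: white plastic jar, 72 mm across, 100 mm tall, loose on the bench; origin at the centre of its underside, z up
- beaker: open glass beaker, 72 mm across, 95 mm tall, loose on the bench; origin at the centre of its underside, z up
- tip_box: white and yellow pipette-tip box, 85 x 120 x 68 mm tall, loose on the bench; origin at the centre of its underside, z up
- tube_rack: blue rack of test tubes, 70 x 180 x 80 mm tall, loose on the bench; origin at the centre of its underside, z up

How it is judged:
By the outcome, as a careful person would: the job done as asked, in the order asked, and still so for the second after the job is handed in, with the robot touching nothing.
It also fails if it takes over 48 s, if anything falls off the work surface, if the arm or the gripper's body presses on something with over 40 N, if the wrist force passes 120 N, or if a joint passes its speed limit or range.

## Working session

There is one attempt and no reset: what is moved stays moved. The work goes in short steps, Python scripts to look and compute and a tool call to move; the robot and the scene stay as the last step left them, time stands still between calls to the robot, and variables do not carry over. Pictures are saved under pics/ and viewed, on a budget of 10 in all, crops included, one or two more only if the job needs it, and the job is handed in when it is done.

Besides the shell and the picture viewer there is one more tool, called after "Emit:" as name(argument=value, ...) on one line, values as JSON. step_arm: Moves the arm, as the interface text tells. Its arguments: {"type":"object","properties":{"increments":{"type":"array"},"squeeze":{"type":"number"}},"required":["increments"]}

```bash
mkdir -p pics; ls; python3 - <<'E'
from plant import *
import cv2,pickle
d={}
for n in("side","top"):
    s=snapshot(n);d[n]=s;cv2.imwrite(f"pics/{n}0.png",s["frame"][:,:,::-1])
    print(n,s["camera_matrix"].tolist(),s["rvec"],s["tvec"])
pickle.dump(d,open("s0.pkl","wb"))
print(state())
E
```

```text
pics
side [[436.7758798652958, 0.0, 312.9971488874651], [0.0, 436.7758798652958, 244.87540741538857], [0.0, 0.0, 1.0]] [ 0.47829192 -2.82141307  1.01949812] [0.58164526 0.21161966 1.0145629 ]
top [[612.6209129142768, 0.0, 312.8502070576893], [0.0, 612.6209129142768, 239.18977141483012], [0.0, 0.0, 1.0]] [ 2.19343821 -2.18517132  0.0501903 ] [0.02912716 0.58732055 2.01243764]
{'t': 0.1, 'qpos': array([-1.49026212e+00,  3.81098077e-01,  1.29814036e+00, -4.90731024e-06,
        1.46359601e+00, -2.15290253e-01]), 'qd': array([-0.00011855, -0.00129366, -0.00470775, -0.0005377 , -0.00131065,
       -0.00046306]), 'joint_torque': array([ 3.08020950e-03, -4.38652468e+01, -2.24916065e+01,  7.14265974e-02,
        3.41964886e-02, -7.65561549e-05]), 'eef_pos': array([ 0.16032212, -0.52585705,  0.23823096]), 'tool_rot': array([-3.10606344e+00, -4.62805625e-01, -1.23633421e-04]), 'wrist_force': array([ 0.3704918 , -0.34472493,  0.03972844]), 'torque': array([ 0.04670888,  0.02535557, -0.0559192 ]), 'grip_width': 0.0880576761904759}
```

View pics/side0.png

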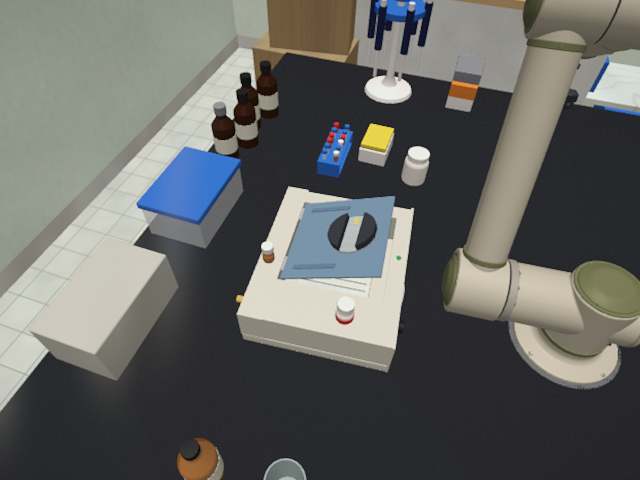

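View pics/top0.png

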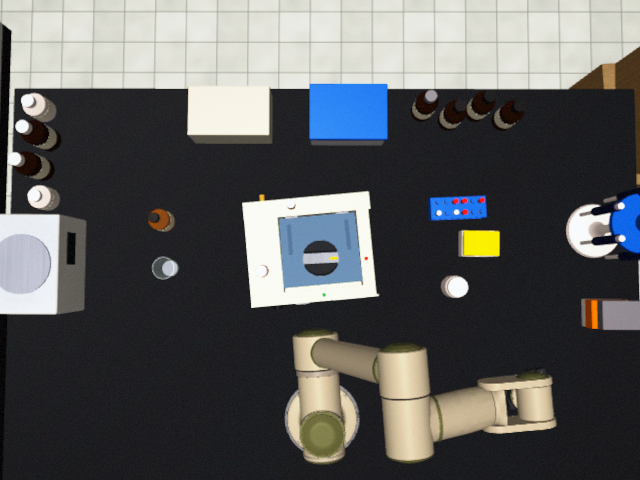

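```bash
cat > h.py <<'E'
import numpy as np,cv2
def ray(s,uv,z):
    R=cv2.Rodrigues(np.array(s["rvec"]))[0];t=np.array(s["tvec"]).ravel()
    c=-R.T@t; p=cv2.undistortPoints(np.array([[uv]],float),s["camera_matrix"],None).ravel()
    d=R.T@np.array([p[0],p[1],1]); return c+d*(z-c[2])/d[2]
def proj(s,P): return cv2.projectPoints(np.array(P,float).reshape(-1,1,3),np.array(s["rvec"]),np.array(s["tvec"]),s["camera_matrix"],None)[0].reshape(-1,2)
def tri(a,pa,b,pb):
    M=[s["camera_matrix"]@np.c_[cv2.Rodrigues(np.array(s["rvec"]))[0],np.array(s["tvec"]).ravel()] for s in(a,b)]
    X=cv2.triangulatePoints(M[0],M[1],np.array(pa,float).reshape(2,1),np.array(pb,float).reshape(2,1)).ravel();return X[:3]/X[3]
def cents(s,lo,hi,roi,mina=2):
    u0,v0,u1,v1=roi; h=cv2.cvtColor(s["frame"],cv2.COLOR_RGB2HSV)[v0:v1,u0:u1]
    m=cv2.inRange(h,np.array(lo),np.array(hi)); n,l,st,c=cv2.connectedComponentsWithStats(m)
    return [(c[i]+[u0,v0],st[i,4]) for i in range(1,n) if st[i,4]>=mina]
E
python3 - <<'E'
import pickle;from h import *
d=pickle.load(open("s0.pkl","rb"));T,S=d["top"],d["side"]
print("green top",[(c,a,ray(T,c,.12)) for c,a in cents(T,(40,80,40),(85,255,255),(230,180,400,320))])
print("red top",[(c,a,ray(T,c,.12)) for c,a in cents(T,(0,120,80),(8,255,255),(340,180,400,320))])
print("green side",[(c,a,ray(S,c,.12)) for c,a in cents(S,(40,80,40),(85,255,255),(380,230,420,290))])
for n,s,roi in(("top",T,(230,180,400,320)),("side",S,(225,180,430,380))):
    u0,v0,u1,v1=roi;h=cv2.cvtColor(s["frame"],cv2.COLOR_RGB2HSV)[v0:v1,u0:u1]
    print(n,"yellow",cents(s,(20,120,100),(35,255,255),roi))
    m=cv2.inRange(h,np.array((95,60,50)),np.array((120,200,230)));m=cv2.morphologyEx(m,cv2.MORPH_OPEN,np.ones((3,3)))
    c=max(cv2.findContours(m,0,2)[0],key=cv2.contourArea);hull=cv2.convexHull(c)
    print(n,"panel",(cv2.approxPolyDP(hull,5,True)[:,0]+[u0,v0]).tolist())
    if n=="top":
        m=cv2.inRange(h,np.array((0,0,150)),np.array((180,60,255)));m=cv2.morphologyEx(m,cv2.MORPH_OPEN,np.ones((3,3)))
        c=max(cv2.findContours(m,0,2)[0],key=cv2.contourArea);c=cv2.convexHull(c)
        q=(cv2.approxPolyDP(c,6,True)[:,0]+[u0,v0])
        for p in q:print(p,ray(T,p,.12))
im=np.hstack([cv2.resize(T["frame"][180:320,230:400],None,fx=2.35,fy=2.9),cv2.resize(S["frame"][180:380,230:420],(400,406))])
cv2.imwrite("pics/z.png",im[:,:,::-1])
E
```

```text
green top [(array([323.875, 294.125]), np.int32(8), array([ 0.40966141, -0.00474805,  0.12      ]))]
red top [(array([365.875, 257.875]), np.int32(8), array([ 0.52345643, -0.13602159,  0.12      ]))]
green side [(array([398.38461538, 257.38461538]), np.int32(13), array([ 0.40910844, -0.00158876,  0.12      ]))]
top yellow [(array([261.5, 197.5]), np.int32(24)), (array([332.88888889, 257.83333333]), np.int32(18))]
top panel [[353, 212], [361, 280], [284, 286], [279, 219]]
[368 192] [ 0.73112535 -0.14286508  0.12      ]
[375 296] [ 0.40451575 -0.16441349  0.12      ]
[251 307] [0.36857169 0.22287851 0.12      ]
[242 203] [0.69508602 0.25442136 0.12      ]
side yellow [(array([356.21428571, 220.35714286]), np.int32(14)), (array([238.96774194, 297.93548387]), np.int32(31))]
side panel [[395, 196], [380, 276], [281, 278], [307, 204]]
```

View pics/z.png

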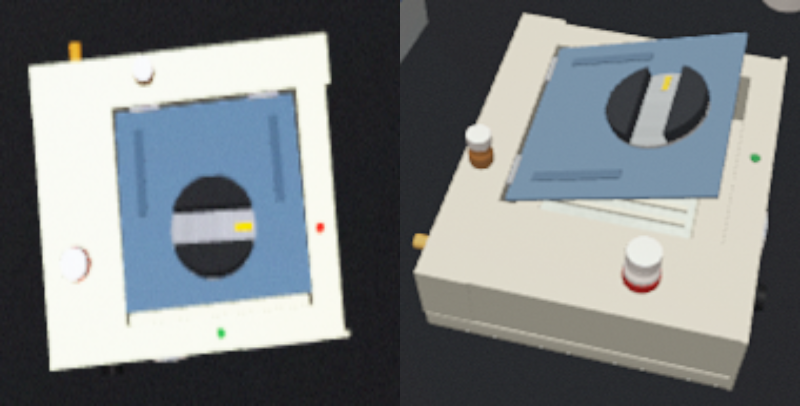

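```bash
python3 - <<'E'
import pickle;from h import *
import plant; print([k for k in dir(plant) if k[0]!='_'], getattr(plant,'pinch_z',None))
d=pickle.load(open("s0.pkl","rb"));T,S=d["top"],d["side"]
ex=np.array([.9958,.0919]);ey=np.array([-.0919,.9958]);O=.553*ex-.041*ey
U=lambda P:np.r_[(P[:2]-O)@ex,(P[:2]-O)@ey,P[2]]
for n,a,b in(("FR",(361,280),(395,196)),("FL",(284,286),(380,276)),("BR",(353,212),(307,204)),("BL",(279,219),(281,278)),("yel",(332.9,257.8),(356.2,220.4))):
    P=tri(T,a,S,b);u=U(P);print(n,P.round(4),u.round(4),"ang",np.arctan2(u[2]-.12,.105-u[0]))
for n,p,z in(("jar",(263,271),.175),("vial",(291,206),.17),("wjar",(455,287),.1)):P=ray(T,p,z);print(n,P,U(P))
E
```

```text
['IKError', 'job_done', 'pinch_z', 'snapshot', 'state'] 0.0187
FR [ 0.4546 -0.1154  0.1972] [-0.1109 -0.1157  0.1972] ang 0.3434453407421998
FL [0.4351 0.1161 0.1902] [-0.1091  0.1167  0.1902] ang 0.3168240829941117
BR [ 0.6672 -0.0959  0.1179] [ 0.1026 -0.1158  0.1179] ang -0.7289165539011526
BL [0.6451 0.1376 0.1128] [0.102  0.1188 0.1128] ang -1.1833612927343207
yel [ 0.5222 -0.0314  0.1738] [-0.0359 -0.0382  0.1738] ang 0.3650519294453045
jar [0.48094898 0.18133718 0.175     ] [-0.0574411   0.17737895  0.175     ]
vial [0.68059031 0.09744954 0.17      ] [0.13365247 0.07549659 0.17      ]
wjar [ 0.43315645 -0.41844682  0.1       ] [-0.16015304 -0.41549383  0.1       ]
```

Emit:
step_arm(increments=[[0.03, -0.025, -0.02, 0, 0, -8, 0], [0.06, -0.05, -0.03, 0, 0, -16, 0], [0.09, -0.07, -0.03, 0, 0, -24, 0], [0.12, -0.09, -0.03, 0, 0, -32, 0], [0.136, -0.105, -0.03, 0, 0, -40, 0]], squeeze=10)

```text
t: 0.6
eef_pos: [0.261, -0.3841, 0.2687]
tool_rot: [-2.756, -1.507, -0.001]
wrist_force: [0.0, -0.9, -0.7]
grip_width: 0.0503
```

```bash
cat >> h.py <<'E'
from scipy.spatial.transform import Rotation as Ro
def go(p,yaw):
    "tool increment to world p, tool pointing down with tool x at yaw (deg)"
    from plant import state
    s=state();R=Ro.from_rotvec(s["tool_rot"])
    c,n=np.cos(np.radians(yaw)),np.sin(np.radians(yaw))
    G=Ro.from_matrix(np.array([[c,n,0],[n,-c,0],[0,0,-1]]))
    x=R.as_matrix()[:,0]
    print("t",s["t"],"p",s["eef_pos"].round(4),"yaw",np.degrees(np.arctan2(x[1],x[0])).round(1),"q6",s["qpos"][5].round(2),"F",s["wrist_force"].round(1))
    print("inc",R.inv().apply(np.array(p)-s["eef_pos"]).round(4),(R.inv()*G).as_rotvec(degrees=True).round(1))
E
python3 -c "
from h import *
go((.473,-.088,.27),185)"
```

```text
t 0.6 p [ 0.261  -0.3841  0.2687] yaw 57.4 q6 -0.66 F [ 0.  -0.9 -0.7]
inc [ 0.3637  0.0188 -0.0011] [   0.    -0.  -127.6]
```

Emit:
step_arm(increments=[[0.04, 0.002, 0, 0, 0, -8, 0], [0.08, 0.004, 0, 0, 0, -16, 0], [0.12, 0.006, 0, 0, 0, -24, 0], [0.16, 0.008, 0, 0, 0, -32, 0], [0.2, 0.01, 0, 0, 0, -40, 0]])

```text
t: 1.1
eef_pos: [0.3778, -0.2223, 0.2686]
tool_rot: [-2.076, -2.357, -0.0]
wrist_force: [-0.1, -0.5, -0.2]
grip_width: 0.0102
```

```bash
python3 -c "
from h import *
go((.473,-.088,.27),185)"
```

```text
t 1.1 p [ 0.3778 -0.2223  0.2686] yaw 97.3 q6 -0.93 F [-0.1 -0.5 -0.2]
inc [ 0.1212  0.1114 -0.0014] [  0.   -0.  -87.7]
```

Emit:
step_arm(increments=[[0.025, 0.022, 0, 0, 0, -8, 0], [0.05, 0.045, 0, 0, 0, -16, 0], [0.075, 0.07, 0, 0, 0, -24, 0], [0.1, 0.09, 0, 0, 0, -32, 0], [0.121, 0.111, 0, 0, 0, -40, 0]])

```text
t: 1.6
eef_pos: [0.4732, -0.0887, 0.2686]
tool_rot: [-1.143, -2.926, -0.0]
wrist_force: [0.7, -0.7, 0.0]
grip_width: 0.0006
```

Emit:
step_arm(increments=[[0, 0, 0, 0, 0, -8, 0], [0, 0, 0, 0, 0, -16, 0], [0, 0, 0, 0, 0, -24, 0], [0, 0, 0, 0, 0, -32, 0], [0, 0, 0, 0, 0, -40, 0]])

```text
t: 2.1
eef_pos: [0.4727, -0.0902, 0.2684]
tool_rot: [-0.074, -3.14, -0.0]
wrist_force: [-0.2, 0.4, -0.7]
grip_width: 0.0003
```

```bash
python3 -c "
from h import *
go((.473,-.088,.2),185)"
```

```text
t 2.1 p [ 0.4727 -0.0902  0.2684] yaw 177.3 q6 -1.96 F [-0.2  0.4 -0.7]
inc [-0.0003  0.0022  0.0684] [ 0.  -0.  -7.7]
```

Emit:
step_arm(increments=[[0, 0.001, 0.02, 0, 0, -7.7, 0], [0, 0.002, 0.04, 0, 0, -7.7, 0], [0, 0.002, 0.06, 0, 0, -7.7, 0], [0, 0.002, 0.065, 0, 0, -7.7, 0], [0, 0.002, 0.07, 0, 0, -7.7, 0]])

```text
t: 2.6
eef_pos: [0.473, -0.0883, 0.1987]
tool_rot: [0.127, -3.139, -0.0]
wrist_force: [-0.3, -0.2, 0.7]
grip_width: 0.0005
```

Emit:
step_arm(increments=[[0, 0, 0.004, 0, 0, 0, 0], [0, 0, 0.008, 0, 0, 0, 0], [0, 0, 0.012, 0, 0, 0, 0], [0, 0, 0.016, 0, 0, 0, 0], [0, 0, 0.02, 0, 0, 0, 0]])

```text
t: 3.1
eef_pos: [0.473, -0.0883, 0.1787]
tool_rot: [-0.127, 3.139, -0.0]
wrist_force: [0.4, 0.7, 1.4]
grip_width: 0.0008
```

Emit:
step_arm(increments=[[0, 0, 0.004, 0, 0, 0, 0], [0, 0, 0.008, 0, 0, 0, 0], [0, 0, 0.012, 0, 0, 0, 0], [0, 0, 0.016, 0, 0, 0, 0], [0, 0, 0.02, 0, 0, 0, 0]])

```text
t: 3.6
eef_pos: [0.4729, -0.0883, 0.1584]
tool_rot: [0.127, -3.139, -0.0]
wrist_force: [-1.0, 0.5, 1.7]
grip_width: 0.0007
```

```bash
python3 -c "
from h import *
go((.473,-.088,.12),185)"
```

```text
t 3.6 p [ 0.4729 -0.0883  0.1584] yaw -175.4 q6 -2.08 F [-1.   0.5  1.7]
inc [-0.0001  0.0002  0.0384] [ 0.  -0.  -0.4]
```

Emit:
step_arm(increments=[[0, 0, 0.005, 0, 0, 0, 0], [0, 0, 0.01, 0, 0, 0, 0], [0, 0, 0.015, 0, 0, 0, 0], [0, 0, 0.02, 0, 0, 0, 0], [0, 0, 0.025, 0, 0, 0, 0]])

```text
t: 4.1
eef_pos: [0.4729, -0.0883, 0.1333]
tool_rot: [0.127, -3.139, -0.0]
wrist_force: [-0.4, -0.9, 1.2]
grip_width: 0.0001
```

Emit:
step_arm(increments=[[0, 0, 0.003, 0, 0, 0, 0], [0, 0, 0.006, 0, 0, 0, 0], [0, 0, 0.008, 0, 0, 0, 0], [0, 0, 0.01, 0, 0, 0, 0], [0, 0, 0.012, 0, 0, 0, 0]])

```text
t: 4.6
eef_pos: [0.4729, -0.0883, 0.1217]
tool_rot: [-0.127, 3.139, -0.0]
wrist_force: [-1.8, 0.4, 0.8]
grip_width: 0.0005
```

```bash
python3 -c "
from h import *
import cv2
from plant import *
go((.473,-.088,.12),185)
s=snapshot('side');cv2.imwrite('pics/s2.png',cv2.resize(s['frame'][180:380,230:430],(600,600))[:,:,::-1])"
```

```text
t 4.6 p [ 0.4729 -0.0883  0.1217] yaw -175.4 q6 -2.08 F [-1.8  0.4  0.8]
inc [-0.0001  0.0003  0.0017] [-0.   0.  -0.4]
```

View pics/s2.png

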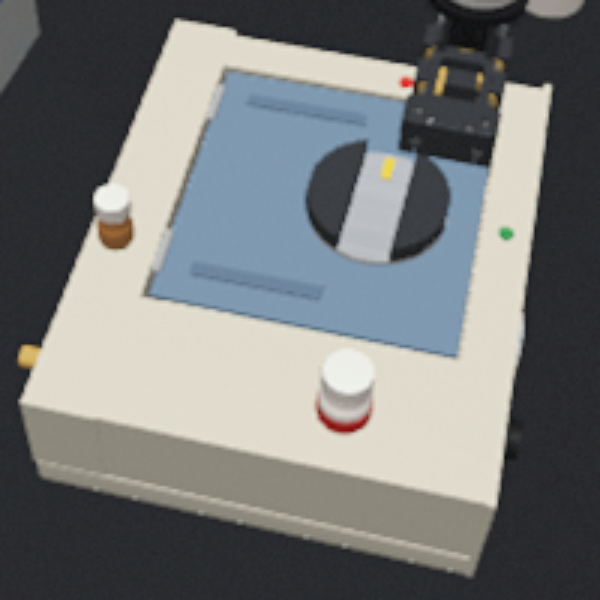

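The panel is down nearly flush, the cam's slot is still along unit y with its yellow end at crop (387,167), and the jar and vial are untouched. Next I press it to the stop.

Emit:
step_arm(increments=[[0, 0, 0.001, 0, 0, 0, 0], [0, 0, 0.002, 0, 0, 0, 0], [0, 0, 0.003, 0, 0, 0, 0], [0, 0, 0.003, 0, 0, 0, 0], [0, 0, 0.003, 0, 0, 0, 0]])

```text
t: 5.15
eef_pos: [0.473, -0.0883, 0.1203]
tool_rot: [-0.128, 3.138, -0.001]
wrist_force: [-6.7, 0.7, 18.5]
grip_width: 0.0002
```

Emit:
step_arm(increments=[[0, 0, -0.01, 0, 0, 0, 0], [0, 0, -0.03, 0, 0, 0, 0], [0, 0, -0.06, 0, 0, 0, 0], [0, 0, -0.06, 0, 0, 0, 0], [0, 0, -0.06, 0, 0, 0, 0]])

```text
t: 5.65
eef_pos: [0.473, -0.0883, 0.1789]
tool_rot: [-0.127, 3.138, -0.001]
wrist_force: [-0.2, -0.1, -0.9]
grip_width: 0.0003
```

```bash
python3 - <<'E'
from h import *
from plant import *
ex=np.array([.9958,.0919]);ey=np.array([-.0919,.9958]);O=.553*ex-.041*ey
U=lambda P:np.r_[(P[:2]-O)@ex,(P[:2]-O)@ey,P[2]]
go((.513,-.029,.16),185.3)
for n,roi in(("top",(280,215,365,295)),("side",(270,190,410,310))):
    s=snapshot(n);u0,v0,u1,v1=roi
    print(n,"yel",[(c,a,U(ray(s,c,.124))) for c,a in cents(s,(20,120,100),(35,255,255),roi)])
    h=cv2.cvtColor(s["frame"],cv2.COLOR_RGB2HSV)[v0:v1,u0:u1]
    m=cv2.inRange(h,np.array((95,60,50)),np.array((120,200,230)))
    c=max(cv2.findContours(m,0,2)[0],key=cv2.contourArea);q=cv2.approxPolyDP(cv2.convexHull(c),5,True)[:,0]+[u0,v0]
    for p in q:print(p,U(ray(s,p,.12)).round(4))
    # slot: dark cheeks centroids
    for c,a in cents(s,(0,0,0),(180,255,60),roi,100):print("dark",c,a,U(ray(s,c,.138)).round(4))
    cv2.imwrite(f'pics/{n}3.png',s['frame'][:,:,::-1])
E
```

```text
t 5.65 p [ 0.473  -0.0883  0.1789] yaw -175.4 q6 -2.08 F [-0.2 -0.1 -0.9]
inc [-0.0447  0.0559  0.0189] [-0.   0.1 -0.7]
top yel [(array([331.90909091, 261.72727273]), np.int32(11), array([-0.04698882, -0.03535835,  0.124     ]))]
[354 215] [ 0.0933 -0.1179  0.12  ]
[358 256] [-0.0363 -0.1185  0.12  ]
[321 287] [-0.1226  0.0056  0.12  ]
[285 290] [-0.1221  0.1186  0.12  ]
[280 219] [0.1014 0.1153 0.12  ]
side yel [(array([372.33333333, 190.33333333]), np.int32(3), array([-0.05333132, -0.20095683,  0.124     ])), (array([379.125, 190.875]), np.int32(8), array([-0.07086728, -0.20332473,  0.124     ])), (array([398. , 194.5]), np.int32(6), array([-0.12036181, -0.20193662,  0.124     ])), (array([358.66666667, 236.26666667]), np.int32(15), array([-0.04614963, -0.03556401,  0.124     ]))]
[307 204] [ 0.1008 -0.1139  0.12  ]
[394 220] [-0.1215 -0.1131  0.12  ]
[381 298] [-0.1225  0.1214  0.12  ]
[280 278] [0.1018 0.1241 0.12  ]
dark [274.99099099 203.        ] 333 [ 0.1745 -0.0801  0.138 ]
dark [370.88913282 200.10208562] 911 [-0.056  -0.1495  0.138 ]
dark [406.78066914 287.27509294] 269 [-0.1715  0.0932  0.138 ]
```

Emit:
step_arm(increments=[[-0.02, 0.025, 0, 0, 0, -0.7, 0], [-0.044, 0.056, 0, 0, 0, -0.7, 0], [-0.044, 0.056, 0.015, 0, 0, -0.7, 0], [-0.044, 0.056, 0.03, 0, 0, -0.7, 0], [-0.044, 0.056, 0.04, 0, 0, -0.7, 0]])

```text
t: 6.25
eef_pos: [0.5116, -0.0285, 0.1368]
tool_rot: [0.147, -3.135, -0.002]
wrist_force: [0.6, -0.8, 0.3]
grip_width: 0.0004
```

Emit:
step_arm(increments=[[0, 0, 0.004, 0, 0, 0, 0], [0, 0, 0.008, 0, 0, 0, 0], [0, 0, 0.011, 0, 0, 0, 0], [0, 0, 0.011, 0, 0, 0, 0]])

```text
t: 6.65
eef_pos: [0.5122, -0.0291, 0.1277]
tool_rot: [0.146, -3.138, 0.0]
wrist_force: [0.6, -0.5, 0.1]
grip_width: 0.0004
```

```bash
python3 - <<'E'
from h import *
from plant import *
go((.513,-.029,.127),185.3)
s=snapshot('side');cv2.imwrite('pics/s4.png',cv2.resize(s['frame'][180:320,270:430],(640,560))[:,:,::-1])
# planned arc in current tool frame about the cam axis
st=state();R=Ro.from_rotvec(st["tool_rot"]);C=np.array([.5090,.0059])
v=np.array([-.0,-.035]);psi=.092
for k in range(0,100,8):
    a=np.radians(-k)+psi; p=C+.035*np.array([np.sin(a),-np.cos(a)])
    print(k,R.inv().apply(np.r_[p,.1275]-st["eef_pos"]).round(4))
E
```

```text
t 6.65 p [ 0.5122 -0.0291  0.1277] yaw -174.7 q6 -1.95 F [ 0.6 -0.5  0.1]
inc [-0.0008 -0.      0.0007] [-0. -0.  0.]
0 [0.0001 0.0001 0.0004]
8 [0.005  0.0005 0.0004]
16 [0.0097 0.0015 0.0004]
24 [0.0143 0.0032 0.0004]
32 [0.0186 0.0055 0.0004]
40 [0.0226 0.0083 0.0004]
48 [0.0261 0.0117 0.0004]
56 [0.0291 0.0156 0.0004]
64 [0.0315 0.0198 0.0004]
72 [0.0334 0.0243 0.0004]
80 [0.0345 0.0291 0.0004]
88 [0.035  0.0339 0.0004]
96 [0.0349 0.0388 0.0004]
```

View pics/s4.png

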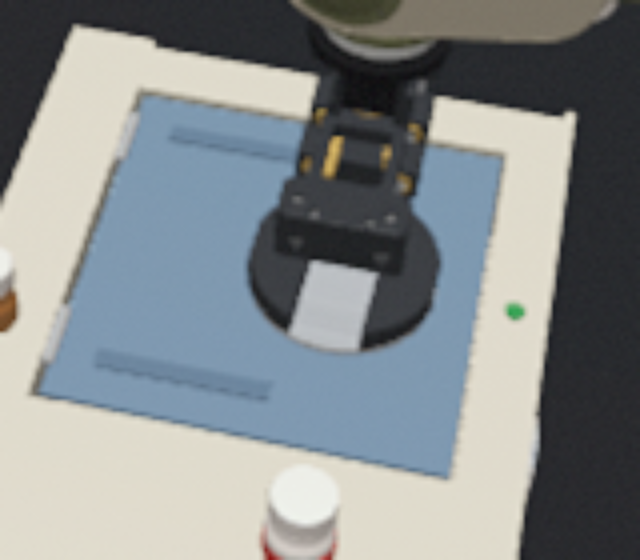

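Emit:
step_arm(increments=[[0.004, 0, 0, 0, 0, 0, 0], [0.008, 0, 0, 0, 0, 0, 0], [0.011, 0, 0, 0, 0, 0, 0]])

```text
t: 7.0
eef_pos: [0.5012, -0.0298, 0.128]
tool_rot: [-0.146, 3.137, 0.0]
wrist_force: [9.1, 5.0, -2.2]
grip_width: 0.0006
```

Emit:
step_arm(increments=[[0.0048, 0.0019, 0, 0, 0, 8, 0], [0.0092, 0.0044, 0, 0, 0, 16, 0], [0.0133, 0.0075, 0, 0, 0, 24, 0], [0.0169, 0.0111, 0, 0, 0, 32, 0], [0.0199, 0.0153, 0, 0, 0, 40, 0]])

```text
t: 7.5
eef_pos: [0.4806, -0.017, 0.1281]
tool_rot: [0.944, 2.994, -0.0]
wrist_force: [4.4, -1.8, -2.0]
grip_width: 0.0005
```

```bash
python3 - <<'E'
from h import *
from plant import *
go((.509,.0059,.127),145.3)
s=snapshot('side');cv2.imwrite('pics/s5.png',cv2.resize(s['frame'][180:320,270:430],(640,560))[:,:,::-1])
E
```

```text
t 7.5 p [ 0.4806 -0.017   0.1281] yaw 145.0 q6 -1.24 F [ 4.4 -1.8 -2. ]
inc [-0.0101  0.0351  0.0011] [ 0.   0.2 -0.3]
```

View pics/s5.png

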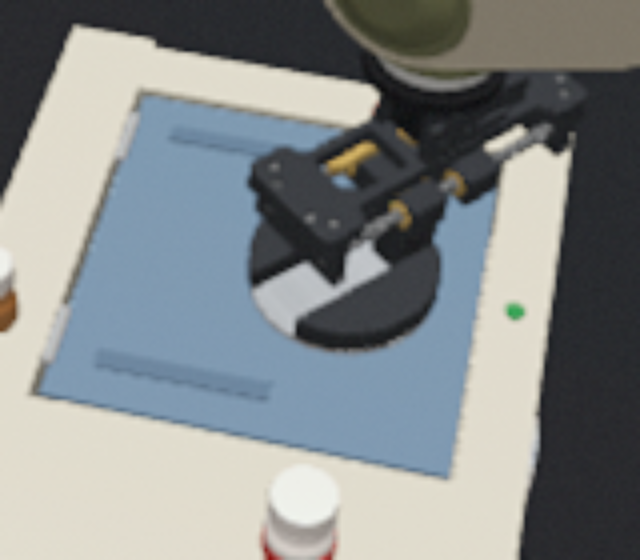

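The cam follows: the slot has turned about 40–45° (its open end is now at about (275,305) in the crop), the tips are in the slot, and the panel is still flush.

Emit:
step_arm(increments=[[0.0048, 0.0019, 0, 0, 0, 8, 0], [0.0092, 0.0044, 0, 0, 0, 16, 0], [0.0133, 0.0075, 0, 0, 0, 24, 0], [0.0169, 0.0111, 0, 0, 0, 32, 0], [0.0199, 0.0153, 0, 0, 0, 40, 0]])

```text
t: 8.05
eef_pos: [0.4729, 0.0067, 0.1281]
tool_rot: [1.907, 2.493, -0.0]
wrist_force: [3.5, -4.6, -0.6]
grip_width: 0.0004
```

Emit:
step_arm(increments=[[0.0025, 0.0008, 0, 0, 0, 4, 0], [0.0048, 0.0019, 0, 0, 0, 8, 0], [0.006, 0.0024, 0, 0, 0, 10, 0], [0.006, 0.0024, 0, 0, 0, 10, 0]])

```text
t: 8.45
eef_pos: [0.473, 0.0118, 0.1281]
tool_rot: [2.111, 2.323, -0.005]
wrist_force: [-1.7, -12.3, 1.6]
grip_width: 0.0005
```

```bash
python3 - <<'E'
from h import *
from plant import *
go((.509,.0059,.127),95.3)
s=snapshot('side');cv2.imwrite('pics/s6.png',cv2.resize(s['frame'][180:320,270:430],(640,560))[:,:,::-1])
E
```

```text
t 8.45 p [0.473  0.0118 0.1281] yaw 95.5 q6 -0.32 F [ -1.7 -12.3   1.6]
inc [-0.0093  0.0352  0.0011] [-0.   0.2  0.2]
```

View pics/s6.png

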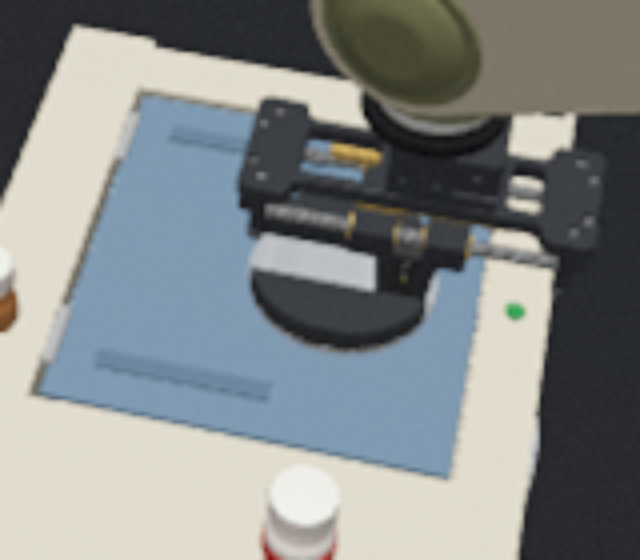

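The slot now runs along unit x and the force has jumped, so the cam is at its stop. I push a little more to confirm.

Emit:
step_arm(increments=[[0.0015, 0, 0, 0, 0, 0, 0], [0.003, 0, 0, 0, 0, 0, 0], [0.003, 0, 0, 0, 0, 0, 0]])

```text
t: 8.8
eef_pos: [0.4731, 0.0123, 0.1281]
tool_rot: [2.107, 2.321, -0.011]
wrist_force: [-2.9, -28.8, -1.0]
grip_width: 0.0003
```

Emit:
step_arm(increments=[[-0.005, 0, 0, 0, 0, 0, 0], [-0.011, 0, 0, 0, 0, 0, 0], [-0.011, 0, 0, 0, 0, 0, 0], [-0.011, 0, -0.02, 0, 0, 0, 0], [-0.011, 0, -0.06, 0, 0, 0, 0]])

```text
t: 9.3
eef_pos: [0.4725, 0.0063, 0.1865]
tool_rot: [-2.11, -2.32, 0.004]
wrist_force: [-0.4, 0.0, 1.3]
grip_width: 0.0003
```

Emit:
step_arm(increments=[[0, 0, -0.04, 0, 0, 0, 0], [0, 0, -0.08, 0, 0, 0, 0], [-0.05, 0, -0.1, 0, 0, 0, 0], [-0.1, 0, -0.1, 0, 0, 0, 0], [-0.15, 0, -0.1, 0, 0, 0, 0]])

```text
t: 9.8
eef_pos: [0.4875, -0.141, 0.2887]
tool_rot: [2.111, 2.324, 0.001]
wrist_force: [0.1, 0.2, -0.4]
grip_width: 0.0006
```

Emit:
step_arm(increments=[[-0.05, 0, 0, 0, 0, 0, 0], [-0.1, 0, 0, 0, 0, 0, 0], [-0.1, 0, 0, 0, 0, 0, 0], [-0.1, 0, 0, 0, 0, 0, 0]])

```text
t: 10.2
eef_pos: [0.4967, -0.2398, 0.2872]
tool_rot: [-2.115, -2.321, -0.001]
wrist_force: [-0.1, -0.4, -0.4]
grip_width: 0.0003
```

```bash
python3 - <<'E'
from h import *
from plant import *
import pickle
ex=np.array([.9958,.0919]);ey=np.array([-.0919,.9958]);O=.553*ex-.041*ey
U=lambda P:np.r_[(P[:2]-O)@ex,(P[:2]-O)@ey,P[2]]
s=state();print(s["t"],s["eef_pos"],s["wrist_force"])
d=pickle.load(open("s0.pkl","rb"))
fr={}
for n,roi in(("top",(280,215,365,295)),("side",(330,190,400,310))):
    s=snapshot(n);fr[n]=s["frame"];print(n,"yel",[(c,a,U(ray(s,c,.124))) for c,a in cents(s,(20,120,100),(35,255,255),roi)])
cv2.imwrite('pics/f.png',np.hstack([cv2.resize(fr["top"][180:320,230:400],(400,400)),cv2.resize(fr["side"][180:380,230:420],(400,400))])[:,:,::-1])
E
```

```text
10.2 [ 0.4966516  -0.23981924  0.28718501] [-0.14087272 -0.36326786 -0.44519397]
top yel [(array([321.73333333, 275.        ]), np.int32(15), array([-8.54777268e-02,  2.31317563e-05,  1.24000000e-01]))]
side yel [(array([371.76470588, 251.29411765]), np.int32(17), array([-0.08355067,  0.00233641,  0.124     ]))]
```

View pics/f.png

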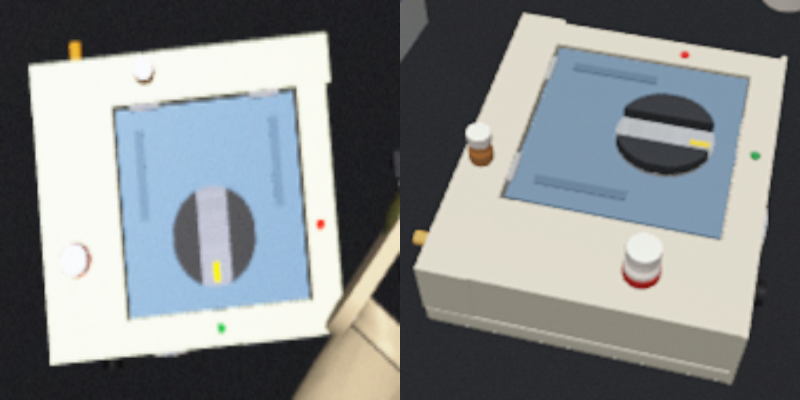

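The panel is flush, and the yellow end (crop (217,272) and (700,143)) points at the green dot. The jar and vial have not moved and the arm is clear.

```bash
python3 -c "
from plant import *
print(job_done())"
```

```text
the job is handed in; nothing more can be done
None
```

The panel is shut, the cam is turned to its locked stop, and the job was handed in at about 10 s of the 48 s allowed.

- **Panel:** I pressed it down near its front right corner with the closed fingertips until it stalled at its stop (height 0.120 m, 18.5 N). The pictures show it flush with the deck.
- **Cam:** With the tips in the slot I swung it clockwise about 90° until it stopped. A little extra push raised the sideways force to about 29 N with almost no further motion.
- **Final check:** The yellow end lies on the centre line towards the green dot (unit x about -85 mm, y 0 to 2 mm in the two views). The arm was clear, with wrist force near zero.
- **Other objects:** The small jar and vial look unmoved in the final picture. I did not re-measure the items on the bench, but no contact showed in the force readings on the way in or out.

No check failed. The two cameras disagreed by up to about 3 mm on the dot and pointer positions, close to the calibration's 2 mm.

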